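Unload the weld-test coupons into the sample drawer

TASK

The weld-test coupons in the clamp fixture are ready for storage: pull the small cabinet's drawer right out, lift the hinged clamp bar well up by its knob, slide every coupon out from beneath it and lay them all in the open drawer, each flat on the drawer floor and none on top of another. Then push the drawer fully shut and swing the clamp bar fully down again. Leave the other things on the table where they are.

Things in the scene. Friction and masses are not known exactly. Their poses are not given: they have to be found in the camera images.
- fixture: fixed clamp fixture: dark comb-like steel base, 106 x 212 mm, top 25 mm high. Origin: middle of its lanes, on the table; x to its rear (away from the robot), y left, z up. Three lanes at y = -54, 0, +54 mm, some may be empty. A coupon in a lane lies on the base along x, its centre at x = 1 to 3 mm. Behind x = -5 mm strips 3 mm high guide its sides with 3 mm play.
- fixture_front (a point): front end of the middle one of three tines, top edge, at (-72, 0, 25) mm in the fixture's frame. The tines (14 mm wide, 25 mm high, x = -72 to -6 mm) carry the jutting front 43 mm of the coupons; beside them is open space down to the table, so fingers can grip a coupon's 26 mm width at about x = -30 mm in the fixture's frame.
- keeper (a point): centre of the fixed keeper rail's top, at (54, 0, 43) mm in the fixture's frame. The rail (x = 40 to 68 mm) covers the last 15 mm of each coupon with 3.5 mm of room above it: a coupon must first slide at least 20 mm toward the fixture's -x, then it can be lifted. With the clamp bar down, the coupon's bead catches behind the bar.
- bar_hinge (a point): middle of the clamp bar's hinge axis, which runs along the fixture's y; at (84, 0, 48) mm in the fixture's frame; axes as the fixture's
- bar_knob (a point): centre of the clamp bar's black ball knob (24 mm diameter); with the bar down it is 122 mm in front of and 26 mm above the hinge axis, 74 mm above the table. Pinched from above by fingers that close along the fixture's y, it turns between them as the bar swings about the hinge (radius 125 mm).
- clamp_bar (a joint): angle of the clamp bar, rad: 0 = down on the coupons, grows as it swings up and back over the hinge, stop at 1.6. A steel bar 12 x 206 x 12 mm on two side arms, 94 mm in front of the hinge. The hinge is stiff (0.35 N m) and the bar stays where it is left.
- coupon_0_mid (a point): centre (half-way up) of a flat steel weld-test coupon, 104 x 26 x 6 mm, 0.13 kg; x along its length, z up through the side with the weld bead (a ridge 3 mm high, 25 mm long across the middle). None if this coupon is absent (two or three are there).
- coupon_1_mid (a point): centre (half-way up) of a flat steel weld-test coupon, 104 x 26 x 6 mm, 0.13 kg; x along its length, z up through the side with the weld bead (a ridge 3 mm high, 25 mm long across the middle). None if this coupon is absent (two or three are there).
- coupon_2_mid (a point): centre (half-way up) of a flat steel weld-test coupon, 104 x 26 x 6 mm, 0.13 kg; x along its length, z up through the side with the weld bead (a ridge 3 mm high, 25 mm long across the middle). None if this coupon is absent (two or three are there).
- cabinet_drawer0 (a joint): how far the drawer is open, m: 0 = fully shut, fully out at the stop 0.150; it starts ajar by 0.005 to 0.06. It slides with about 1 N of friction and stays where it is left; a coupon needs it out by at least 0.135.
- drawer_floor (a point): centre of the drawer's inner floor, on its surface; moves with the drawer. x points into the cabinet (away from the drawer front), z up. The inner floor is 175 mm (x) by 193 mm (y); the walls rise 41 mm above it and the drawer front 52 mm. With the drawer at opening d, the cabinet's roof (85 mm above the table) covers the floor from x = d - 93 mm (d in mm) inward.
- cabinet_drawer0_handle (a point): middle of the drawer's bar handle (11 mm thick, 118 mm long, along the drawer's y), 35 mm in front of the drawer front, about 47 mm above the table; axes as drawer_floor. Fingers reach down from above on both sides of it (29 mm of room to the drawer front). Pull along -x to open, push along +x to shut.
- paint_marker: white and red paint marker, 126 mm long, 18 mm thick, lying flat; bystander; origin at the centre of its underside
- spray_can: dark spray can, 52 mm across, 200 mm tall, standing; bystander; origin at the centre of its underside
- paste_jar: white jar with blue lid, 60 mm across, 68 mm tall, standing; bystander; origin at the centre of its underside

How it is judged (in metres and radians):
On the way, in this order (a step that is already met when the one before it is completed fails the run):
1. the clamp bar is swung up by more than 1.1 rad (value of joint clamp_bar above 1.1 rad), for 0.2 s.
2. all coupons lie flat on the floor of the drawer (x of coupon_0_mid in the frame of drawer_floor between -0.045 and 0.045 m and y of coupon_0_mid in the frame of drawer_floor between -0.09 and 0.09 m and z of each of coupon_0_mid, coupon_1_mid, coupon_2_mid in the frame of drawer_floor below 0.0085 m and (angle between coupon_0_mid's own z axis and vertical below 0.12 rad or angle between coupon_0_mid's own z axis and vertical above 3.0216 rad) and x of coupon_1_mid in the frame of drawer_floor between -0.045 and 0.045 m and y of coupon_1_mid in the frame of drawer_floor between -0.09 and 0.09 m and (angle between coupon_1_mid's own z axis and vertical below 0.12 rad or angle between coupon_1_mid's own z axis and vertical above 3.0216 rad) and x of coupon_2_mid in the frame of drawer_floor between -0.045 and 0.045 m and y of coupon_2_mid in the frame of drawer_floor between -0.09 and 0.09 m and (angle between coupon_2_mid's own z axis and vertical below 0.12 rad or angle between coupon_2_mid's own z axis and vertical above 3.0216 rad)), for 0.2 s.
At the end, for the whole second after the job is handed in: every coupon lies inside the drawer on its floor (centre less than 8.5 mm above it, tilted less than 0.12 rad, either side up), the drawer is shut to within 8 mm, and the clamp bar is down to within 0.06 rad (all of step 2 and value of joint cabinet_drawer0 below 0.008 m and value of joint clamp_bar below 0.06 rad); the robot touches nothing.
It fails at once if the paint marker is moved more than 4 cm (distance of paint_marker from where it was at the start of the episode above 0.04 m).
It fails at once if the spray can is moved more than 4 cm (distance of spray_can from where it was at the start of the episode above 0.04 m).
It fails at once if the paste jar is moved more than 4 cm (distance of paste_jar from where it was at the start of the episode above 0.04 m).
Of coupon_0, coupon_1, coupon_2 only 2 to 3 are there at a start; the rules pass over those that are not, and their reading is None.
At some moment in a run one of coupon_0, coupon_1, coupon_2 may be knocked a few centimetres aside while the robot is not near it.
Once in a run the grip may slacken for a moment while it holds something.
It also fails if it takes over 200 s, if anything falls off the work surface, if the arm or the gripper's body presses on something with over 40 N, if the wrist force passes 120 N, or if a joint passes its speed limit or range.

ROBOT

A 6-joint arm with a two-finger parallel gripper is mounted at the origin on the work surface; the furniture and walls round the work are solid. World frame = base frame: x ahead of the robot, y to its left, z up, the work surface at z = 0. Lengths are in m, angles in degrees, forces in N, time in s.
With the tool pointing down it reaches from about 0.3 to 0.775 m from the base axis. Payload 14.6 kg.
Tool frame: the origin (TCP) lies at the very end of the fingers, on their centre line; the grasp point (between the pads) lies 19 mm behind it (pinch_z is the distance from the TCP to the grasp point, in m); z points along the fingers, y is the line along which they close (so a half turn about z gives the same grasp; the last joint's range is limited). The gripper opens to 94 mm and grips with 3 to 60 N. Pads are 16 mm wide; open, the fingers measure 119 mm over their backs; the gripper's body (75 mm by 177 mm) begins 78 mm behind the grasp point.
Start: joints at [59.496, 17.183, 87.147, -0, 75.671, -3.816], TCP at [0.247, 0.491, 0.205] pointing down, gripper open.
Joint ranges: [-173.82, 173.82], [-45.26, 126.66], [13.44, 144.39], [-59.66, 239.66], [0, 175.72], [-146.38, 146.38]. Speed limits (degrees/s): [127.2, 127.2, 147.25, 180, 180, 180].

INTERFACE

Orientations are given as a 3x3 rotation matrix whose columns are the frame's x, y, z axes.
In Python, from rig import * gives the robot as it stands.
- The arm moves only by the tool drive_tool, never from a script. Its argument "commands" is a list of rows, each a list of 7 numbers: the gripper command: -1 is fully open, 1 is shut, values between are in proportion, then the shift along the tool's x, y, z in mm, then the turn, a rotation vector about the tool's x, y, z in degrees. In form: [[hand, dx, dy, dz, rx, ry, rz], ...]. A call has 1 to 20 rows; each row is the pose to reach, as a shift and turn from the pose commanded when the call began, along the tool's axes at that moment; what a row does not reach only later rows make up. A row lasts 1/10 s, in which the tool goes at most 50 mm and 8.59 degrees, less where a joint would pass 70% of its speed; a pose out of reach is approached as far as the arm can. A call with a gripper value outside its range is refused whole. The fingers move at their own pace and stop on an object; "squeeze" is the grip in N (left out, the last holds). Time passes only in rows, so rows that repeat a pose let the fingers close. It gives the time, the measured TCP pose, the force, the opening and the grip force at its end, in the units of the state.
- get_obs(): the state, without advancing time (a new reading comes with each control period).
- grab_frame(name): name is "side" or "top" or "wrist"; returns a dict with "img" (480x640x3 uint8, blue, green, red), "mtx" (3x3 intrinsics, pixels), "pose" (4x4, takes a point from camera to world coordinates). Camera axes: x right, y down, z forward; pixel columns grow to the right and rows downward; lengths in m; the calibration is good to about 2 mm. A picture is of the moment at which its call begins. There is no depth.
- sign_off(): hands the job in; it is judged then, once.
Trained networks look in a picture, given as the dict that the camera call returned (one of the last four; its "shot" number tells which), for a name from the list of things; names that differ only in an ending like _2 or _b are one class to them, and where a whole thing is asked for, a point or a joint stands for the part that bears it (a point fixed in the world has none). Each returns a list of dicts, best first, with "conf" (0 to 1); they miss things now and then, are a little off and sometimes report something else, mostly with a low value. They report only what shows in the picture. A call takes as long as a camera call.
- look_for(picture, thing): "centre" ([x, y, z] in m, in the coordinates of the camera as it stood for that picture, good to about 4 mm: the middle of the surface that is visible of it).
- regions_of(picture, thing): "pixels" (480x640 bool, what is visible of it).
- mark_of(picture, thing): "centre" ([x, y, z] in m, in the coordinates of the camera as it stood for that picture, good to about 4 mm: a listed point, or the origin of a listed thing).
The state is a dict: "clock": time; "joint_positions": joint angles; "joint_velocities": joint speeds; "effort": joint torques, N m; "position": TCP position; "orientation": TCP orientation; "ft_force": force on the tool from outside, world axes, zero at the start; "moment": the same for the moment, N m; "gripper_width": opening from 0.0 (shut) to 1.0 (fully open); "grip_force": force on a finger pad.
Only numpy, scipy, OpenCV 4.12 (cv2) and the standard library are available. Lean on these libraries where they do the work, as an engineer would, in place of code of your own. Each camera call takes 0.05 s, during which the arm holds its last target. There are 200 camera calls.

## Working session

There is one attempt and no reset: what is moved stays moved. The work goes in short steps, Python scripts to look and compute and a tool call to move; the robot and the scene stay as the last step left them, time stands still between calls to the robot, and variables do not carry over. Pictures are saved under pics/ and viewed, at most 14 in all, crops included, and the job is handed in when it is done.

Besides the shell and the picture viewer there is one more tool, called by a JSON object that holds its "fn" and its "kwargs". drive_tool: Moves the arm, as the interface text tells. Its arguments: {"type":"object","properties":{"commands":{"type":"array","items":{"type":"array","items":{"type":"number"}}},"squeeze":{"type":"number"}},"required":["commands"]}

```bash
mkdir -p pics
cat > h.py <<'E'
from rig import *
import numpy as np, cv2
def W(f,c): return (f["pose"]@np.r_[c,1])[:3]
def pt(f,n,k=3,fn=None):
    return [(np.round(W(f,d["centre"])*1000).astype(int).tolist(),round(d["conf"],2)) for d in (fn or mark_of)(f,n)[:k]]
def px(f,p):
    c=np.linalg.inv(f["pose"])@np.r_[p,1]; u=f["mtx"]@c[:3]; return u[:2]/u[2]
def ray(f,u,v,z):
    d=f["pose"][:3,:3]@np.linalg.inv(f["mtx"])@[u,v,1]; o=f["pose"][:3,3]; return o+d*(z-o[2])/d[2]
E
python3 - <<'E'
from h import *
o=get_obs();print(o)
for c in("top","side"):
    f=grab_frame(c);cv2.imwrite(f"pics/{c}0.png",f["img"]);print(c,f["pose"][:3,3])
    for n in["fixture","fixture_front","keeper","bar_hinge","bar_knob","coupon_0_mid","drawer_floor","cabinet_drawer0_handle","paint_marker","spray_can","paste_jar"]:print(n,pt(f,n,4))
E
```

```text
{'clock': 0.0, 'joint_positions': array([ 5.94929363e+01,  1.72155759e+01,  8.71799252e+01, -1.22055848e-03,
        7.56716381e+01, -3.81811881e+00]), 'joint_velocities': array([-0.08172928,  0.07831466, -0.09630949,  0.02715152,  0.08414497,
       -0.04372868]), 'effort': array([-7.13307218e-04, -5.31808805e+01, -3.52730477e+01,  7.07691209e-02,
        2.44741532e-02, -1.02464121e-04]), 'position': array([0.24692152, 0.4911581 , 0.20488961]), 'orientation': array([[-8.93460424e-01,  4.49141557e-01, -5.77074299e-04],
       [ 4.49141924e-01,  8.93459843e-01, -1.02006020e-03],
       [ 5.74412852e-05, -1.17057168e-03, -9.99999313e-01]]), 'ft_force': array([ 0.24955598,  0.08897714, -0.3096414 ]), 'moment': array([-0.01724497,  0.00990769,  0.00032925]), 'grip_force': 0.0, 'gripper_width': 0.9985097527531336}
top [0.35850877 0.09301946 1.07830967]
fixture [([601, -76, 0], 0.74), ([562, -74, 75], 0.53)]
fixture_front [([528, -74, 21], 0.92)]
keeper [([652, -74, 44], 0.92)]
bar_hinge [([679, -65, 45], 0.83)]
bar_knob [([564, -71, 71], 0.63)]
coupon_0_mid [([600, -17, 31], 0.93)]
drawer_floor [([674, 121, 2], 0.18)]
cabinet_drawer0_handle [([467, 152, 52], 0.79)]
paint_marker [([421, -181, 0], 0.56)]
spray_can [([664, 201, -2], 0.94)]
paste_jar [([671, 117, 3], 0.77), ([652, -71, 45], 0.34)]
side [ 0.1544137  -0.60437985  0.62128313]
fixture [([599, -69, -1], 0.74)]
fixture_front [([527, -67, 26], 0.65)]
keeper [([648, -67, 42], 0.64)]
bar_hinge [([683, -70, 50], 0.9)]
bar_knob [([562, -72, 77], 0.88)]
coupon_0_mid [([601, -16, 27], 0.73), ([683, -71, 48], 0.67), ([599, -74, 28], 0.49), ([677, 119, 6], 0.16)]
drawer_floor [([465, 296, 24], 0.96), ([597, -16, 27], 0.7), ([600, -65, -2], 0.63), ([652, -67, 46], 0.63)]
cabinet_drawer0_handle [([467, 147, 44], 0.75)]
paint_marker [([421, -183, 4], 0.81)]
spray_can [([665, 201, -2], 0.56)]
paste_jar [([677, 118, 2], 0.85)]
```

View pics/top0.png

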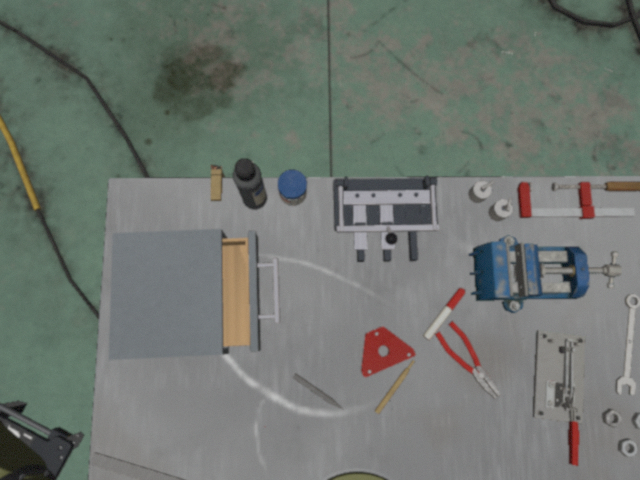

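View pics/side0.png

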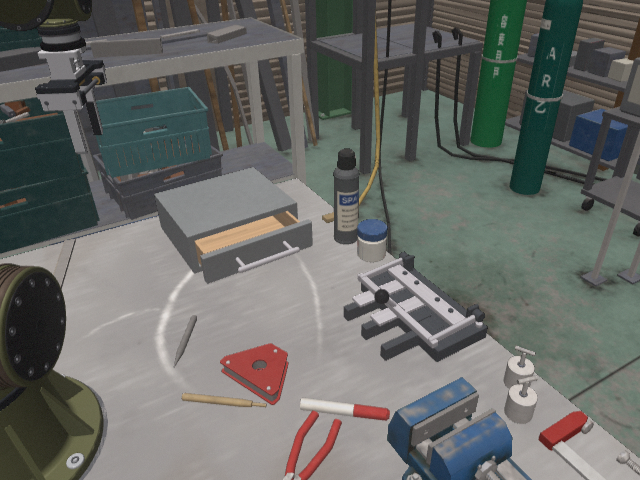

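The pictures show two coupons: the left lane near px (360,228) and the middle lane near (387,228) in the top view, with the right lane empty. The drawer faces world -y, with its handle at about (276,290) in the top view. The fixture is aligned with the world axes.

{"fn": "drive_tool", "kwargs": {"commands": [[-1, -350, -206, 0, 0, 0, -26.7], [-1, -350, -206, 0, 0, 0, -26.7], [-1, -350, -206, 0, 0, 0, -26.7], [-1, -350, -206, 0, 0, 0, -26.7], [-1, -350, -206, 0, 0, 0, -26.7], [-1, -350, -206, 0, 0, 0, -26.7], [-1, -350, -206, 0, 0, 0, -26.7], [-1, -350, -206, 0, 0, 0, -26.7], [-1, -350, -206, 0, 0, 0, -26.7], [-1, -350, -206, 0, 0, 0, -26.7], [-1, -350, -206, 0, 0, 0, -26.7], [-1, -350, -206, 0, 0, 0, -26.7]]}}

```text
clock: 2.4
position: [0.4667, 0.1511, 0.2055]
orientation: [[-1.0, -0.001, -0.0], [-0.001, 1.0, 0.0], [0.0, 0.0, -1.0]]
ft_force: [0.2, -0.3, -0.2]
gripper_width: 0.999
grip_force: 0.0
```

Run:
```python
from h import *
o=get_obs();print(o["position"],o["orientation"],o["joint_positions"])
for c in["wrist","side","top"]:
    f=grab_frame(c)
    if c=="wrist":cv2.imwrite(f"pics/{c}1.png",f["img"])
    for n in["cabinet_drawer0_handle","drawer_floor"]:print(c,n,pt(f,n,3))
    for n in["cabinet_drawer0_handle"]:
        for d in regions_of(f,n)[:1]:
            v,u=np.nonzero(d["pixels"]);print(d["conf"],u.min(),u.max(),v.min(),v.max())
```

```text
[0.46670348 0.15109798 0.20549733] [[-9.99998985e-01 -1.42441248e-03 -2.89904346e-05]
 [-1.42441613e-03  9.99998978e-01  1.26391617e-04]
 [ 2.88103711e-05  1.26432783e-04 -9.99999992e-01]] [ 1.36567619e+01  9.57522504e+00  9.65197888e+01  7.73222423e-03
  7.39048906e+01 -7.64269947e+01]
wrist cabinet_drawer0_handle [([466, 150, 47], 0.72), ([526, -73, 24], 0.27)]
wrist drawer_floor []
0.58 306 423 99 335
side cabinet_drawer0_handle [([468, 152, 44], 0.67), ([422, -183, 4], 0.33)]
side drawer_floor [([465, 295, 25], 0.56)]
0.71 195 311 212 282
top cabinet_drawer0_handle [([466, 152, 48], 0.83), ([673, 115, 2], 0.25)]
top drawer_floor []
0.89 234 280 288 309
```

View pics/wrist1.png

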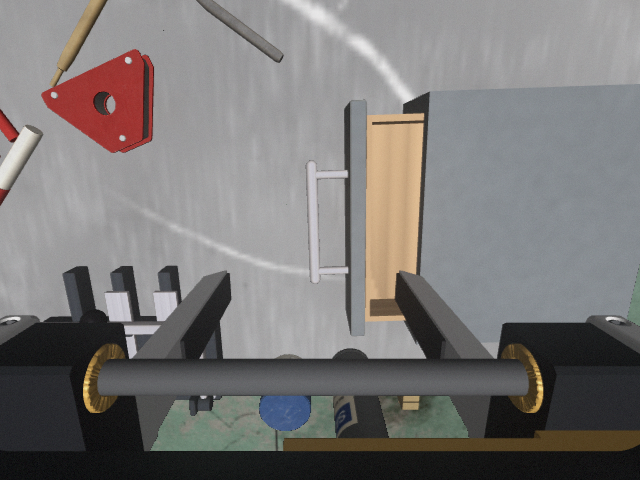

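Wrist view: the handle bar runs from (311,163) to (315,282), and the drawer front's top edge is at about x=350. I'll work out the yaw with the calibration.

Run:
```python
from h import *
f=grab_frame("wrist")
for u,v,z in[(312,165,.047),(315,280,.047),(429,94,.085),(421,240,.085),(366,110,.075),(365,325,.075)]:print(u,v,np.round(ray(f,u,v,z)*1000,1))
```

```text
312 165 [406.7 148.7  47. ]
315 280 [526.8 151.8  47. ]
429 94 [347.9 245.1  85. ]
421 240 [472.3 248.8  85. ]
366 110 [359.2 195.2  75. ]
365 325 [564.6 202.6  75. ]
```

{"fn": "drive_tool", "kwargs": {"commands": [[0.26, 0, -1, 20, 0, 0, -1.8], [0.26, 0, -1, 60, 0, 0, -1.8], [0.26, 0, -1, 100, 0, 0, -1.8], [0.26, 0, -1, 100, 0, 0, -1.8], [0.26, 0, -1, 130, 0, 0, -1.8], [0.26, 0, -1, 155, 0, 0, -1.8], [0.26, 0, -1, 173, 0, 0, -1.8], [0.26, 0, -1, 173, 0, 0, -1.8], [1, 0, -1, 173, 0, 0, -1.8], [1, 0, -1, 173, 0, 0, -1.8], [1, 0, -1, 173, 0, 0, -1.8], [1, 0, -1, 173, 0, 0, -1.8]], "squeeze": 20}}

```text
clock: 4.25
position: [0.4679, 0.1494, 0.0335]
orientation: [[-0.999, -0.032, 0.002], [-0.032, 0.999, 0.0], [-0.002, 0.0, -1.0]]
ft_force: [-1.8, 0.5, 7.7]
gripper_width: 0.111
grip_force: 20.0
```

{"fn": "drive_tool", "kwargs": {"commands": [[1, 0, -15, -1, 0, 0, 0], [1, 0, -30, -1, 0, 0, 0], [1, 0, -45, -1, 0, 0, 0], [1, 0, -60, -1, 0, 0, 0], [1, 0, -75, -1, 0, 0, 0], [1, 0, -85, -1, 0, 0, 0], [1, 0, -90, -1, 0, 0, 0], [1, 0, -93, -1, 0, 0, 0], [1, 0, -96, -1, 0, 0, 0], [1, 0, -96, -1, 0, 0, 0]]}}

```text
clock: 5.25
position: [0.471, 0.0528, 0.0337]
orientation: [[-1.0, -0.031, 0.002], [-0.031, 1.0, -0.0], [-0.002, -0.0, -1.0]]
ft_force: [6.0, -1.0, -6.8]
gripper_width: 0.11
grip_force: 20.0
```

{"fn": "drive_tool", "kwargs": {"commands": [[1, 0, -2, 0, 0, 0, 0], [1, 0, -4, 0, 0, 0, 0], [1, 0, -4, 0, 0, 0, 0]]}}

```text
clock: 5.55
position: [0.4711, 0.0511, 0.0337]
orientation: [[-1.0, -0.031, 0.002], [-0.031, 1.0, 0.003], [-0.002, 0.003, -1.0]]
ft_force: [6.4, 20.0, -7.8]
gripper_width: 0.111
grip_force: 20.0
```

{"fn": "drive_tool", "kwargs": {"commands": [[0.26, 0, 4, 0, 0, 0, 0], [0.26, 0, 4, 0, 0, 0, 0], [0.26, 0, 4, 0, 0, 0, 0], [0.26, 0, 4, -50, 0, 0, 0], [0.26, 0, 4, -100, 0, 0, 0], [-0.2, 0, 4, -150, 0, 0, 0], [-0.2, -40, -50, -172, 0, 0, 1.8], [-0.2, -88, -90, -172, 0, 0, 1.8], [-0.2, -88, -126, -172, 0, 0, 1.8], [-0.2, -88, -126, -172, 0, 0, 1.8], [-0.2, -88, -126, -172, 0, 0, 1.8]]}}

```text
clock: 6.65
position: [0.5623, -0.0755, 0.205]
orientation: [[-1.0, 0.002, -0.001], [0.002, 1.0, 0.0], [0.001, 0.0, -1.0]]
ft_force: [-0.9, 0.5, 0.8]
gripper_width: 0.6
grip_force: 0.0
```

Run:
```python
from h import *
o=get_obs();print(o["position"],o["orientation"][0],o["ft_force"])
for c in["wrist","top"]:
    f=grab_frame(c);cv2.imwrite(f"pics/{c}2.png",f["img"])
    for n in["bar_knob","bar_hinge","keeper","fixture_front","coupon_0_mid","drawer_floor","cabinet_drawer0_handle"]:print(c,n,pt(f,n,3))
```

```text
[ 0.5622956  -0.07551638  0.20497344] [-9.99996776e-01  2.38613675e-03 -8.68462920e-04] [-0.90523569  0.4592818   0.83659257]
wrist bar_knob [([566, -74, 78], 0.96)]
wrist bar_hinge [([681, -73, 46], 0.57)]
wrist keeper [([655, -76, 43], 0.63)]
wrist fixture_front [([529, -75, 27], 0.7)]
wrist coupon_0_mid [([602, -72, 29], 0.38)]
wrist drawer_floor [([463, 194, 21], 0.73), ([528, -77, 26], 0.46)]
wrist cabinet_drawer0_handle [([467, 51, 47], 0.84)]
top bar_knob [([563, -69, 74], 0.95)]
top bar_hinge [([680, -69, 45], 0.66)]
top keeper []
top fixture_front []
top coupon_0_mid [([603, -17, 26], 0.84)]
top drawer_floor [([460, 193, 26], 0.65)]
top cabinet_drawer0_handle [([471, 51, 50], 0.93), ([682, -66, 45], 0.44)]
```

View pics/wrist2.png

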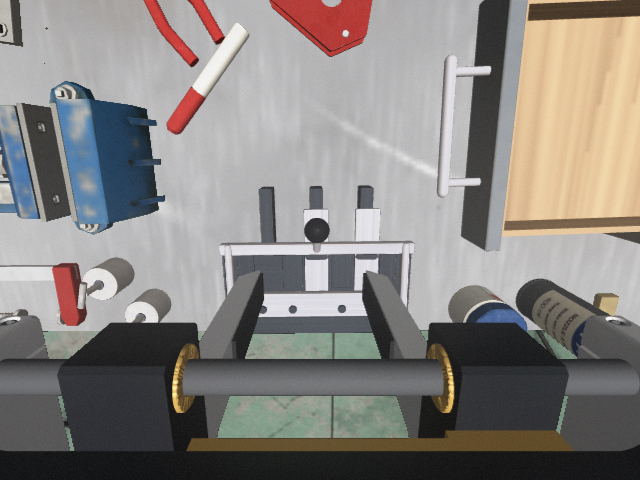

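The wrist view shows the knob at (317,230), the coupons at (316,~245) and (368,~245), and the open drawer on the right. Descending onto the knob.

{"fn": "drive_tool", "kwargs": {"commands": [[-0.2, -1, 2.5, 40, 0, 0, 0], [-0.2, -1, 2.5, 80, 0, 0, 0], [-0.2, -1, 2.5, 120, 0, 0, 0], [-0.2, -1, 2.5, 147, 0, 0, 0], [-0.2, -1, 2.5, 147, 0, 0, 0], [1, -1, 2.5, 147, 0, 0, 0], [1, -1, 2.5, 147, 0, 0, 0], [1, -1, 2.5, 147, 0, 0, 0], [1, -1, 2.5, 147, 0, 0, 0], [1, -1, 2.5, 147, 0, 0, 0]], "squeeze": 20}}

```text
clock: 8.45
position: [0.5637, -0.0719, 0.0593]
orientation: [[-1.0, -0.0, 0.001], [-0.0, 1.0, -0.001], [-0.001, -0.001, -1.0]]
ft_force: [-1.3, -1.3, 4.3]
gripper_width: 0.244
grip_force: 20.0
```

{"fn": "drive_tool", "kwargs": {"commands": [[1, -2.7, 0, -10.5, 0, 0, 0], [1, -6, 0, -21, 0, 0, 0], [1, -10.5, 0, -30.7, 0, 0, 0], [1, -16, 0, -40, 0, 0, 0], [1, -22, 0, -49, 0, 0, 0], [1, -29, 0, -57.5, 0, 0, 0], [1, -37, 0, -65.5, 0, 0, 0], [1, -45, 0, -72.5, 0, 0, 0], [1, -54, 0, -79, 0, 0, 0], [1, -63, 0, -84.5, 0, 0, 0], [1, -73, 0, -89, 0, 0, 0], [1, -83.4, 0, -93, 0, 0, 0], [1, -94, 0, -96, 0, 0, 0], [1, -104.6, 0, -98, 0, 0, 0], [1, -115, 0, -99, 0, 0, 0], [1, -122, 0, -99, 0, 0, 0], [1, -122, 0, -99, 0, 0, 0], [1, -122, 0, -99, 0, 0, 0]]}}

```text
clock: 10.25
position: [0.6858, -0.0709, 0.1579]
orientation: [[-1.0, -0.001, 0.002], [-0.001, 1.0, 0.001], [-0.002, 0.001, -1.0]]
ft_force: [2.8, 1.8, 1.0]
gripper_width: 0.178
grip_force: 17.4
```

{"fn": "drive_tool", "kwargs": {"commands": [[0.2, 0, 0, 0, 0, 0, 0], [0.2, 0, 0, 0, 0, 0, 0], [0.2, 0, 0, 0, 0, 0, 0], [0.2, 0, 0, -40, 0, 0, 0], [-0.2, 35, 0, -60, 0, 0, 0], [-0.2, 80, 20, -50, 0, 0, 0], [-0.2, 116, 26, -42, 0, 0, 0], [-0.2, 116, 26, -42, 0, 0, 0], [-0.2, 116, 26, -42, 0, 0, 0]]}}

```text
clock: 11.15
position: [0.5694, -0.0455, 0.2003]
orientation: [[-1.0, -0.0, 0.001], [-0.0, 1.0, -0.0], [-0.001, -0.0, -1.0]]
ft_force: [0.3, -0.2, 1.1]
gripper_width: 0.597
grip_force: 0.0
```

Run:
```python
from h import *
o=get_obs();print(o["position"],o["orientation"][0],o["ft_force"])
for c in["wrist","side"]:
    f=grab_frame(c);cv2.imwrite(f"pics/{c}3.png",f["img"])
    for n in["bar_knob","coupon_0_mid","drawer_floor","fixture_front"]:print(c,n,pt(f,n,3))
    if c=="wrist":
      for d in regions_of(f,"coupon_0_mid")[:3]:
        v,u=np.nonzero(d["pixels"]);print(d["conf"],u.min(),u.max(),v.min(),v.max())
```

```text
[ 0.56937456 -0.04552767  0.20029321] [-9.99999193e-01 -2.27489019e-04  1.24989733e-03] [ 0.28168808 -0.17762946  1.12208888]
wrist bar_knob [([675, -73, 173], 0.73)]
wrist coupon_0_mid [([601, -19, 27], 0.98)]
wrist drawer_floor [([461, 193, 21], 0.72)]
wrist fixture_front [([530, -73, 25], 0.71)]
0.67 327 352 201 285
side bar_knob [([674, -73, 174], 0.68)]
side coupon_0_mid [([599, -15, 26], 0.67)]
side drawer_floor [([466, 195, 24], 0.76)]
side fixture_front [([525, -70, 27], 0.88)]
```

View pics/wrist3.png

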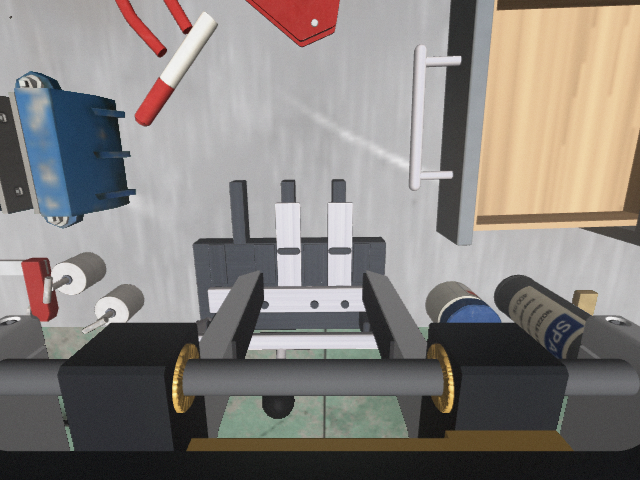

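View pics/side3.png

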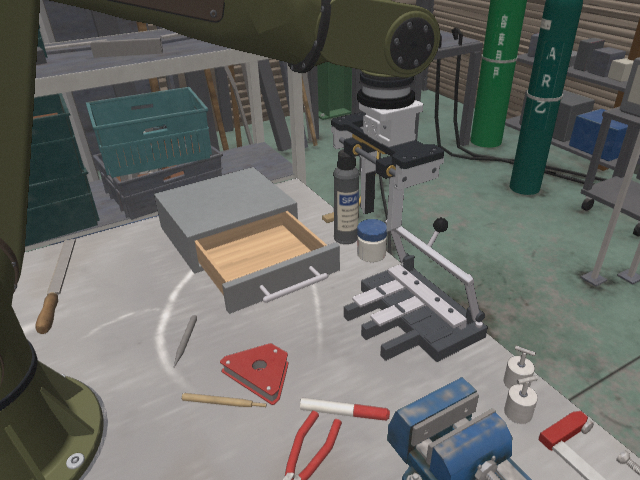

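Left coupon is at (340,245), middle one at (288,245), both in place and the bar is up. Gripping the left one.

{"fn": "drive_tool", "kwargs": {"commands": [[0.1, -6, 27.5, 50, 0, 0, 0], [0.1, -6, 27.5, 100, 0, 0, 0], [0.1, -6, 27.5, 145, 0, 0, 0], [0.1, -6, 27.5, 165, 0, 0, 0], [0.1, -6, 27.5, 179, 0, 0, 0], [0.1, -6, 27.5, 179, 0, 0, 0], [1, -6, 27.5, 179, 0, 0, 0], [1, -6, 27.5, 179, 0, 0, 0], [1, -6, 27.5, 179, 0, 0, 0], [1, -6, 27.5, 179, 0, 0, 0], [1, -6, 27.5, 179, 0, 0, 0]], "squeeze": 50}}

```text
clock: 12.8
position: [0.5762, -0.018, 0.022]
orientation: [[-1.0, -0.0, 0.003], [-0.0, 1.0, -0.0], [-0.003, -0.0, -1.0]]
ft_force: [-1.3, 0.6, 7.1]
gripper_width: 0.264
grip_force: 49.9
```

{"fn": "drive_tool", "kwargs": {"commands": [[1, 3, 0, -1, 0, 0, 0], [1, 12, 0, -1, 0, 0, 0], [1, 24, 0, -1, 0, 0, 0], [1, 36, 0, -1, 0, 0, 0], [1, 36, 0, -1, 0, 0, 0], [1, 36, 0, -15, 0, 0, 0], [1, 36, 0, -50, 0, 0, 0], [1, 36, 0, -90, 0, 0, 0], [1, 36, 0, -90, 0, 0, 0]]}}

```text
clock: 13.7
position: [0.5417, -0.0181, 0.1162]
orientation: [[-1.0, -0.0, 0.008], [-0.0, 1.0, -0.001], [-0.008, -0.001, -1.0]]
ft_force: [-0.1, -0.5, -1.0]
gripper_width: 0.262
grip_force: 49.9
```

Run:
```python
from h import *
o=get_obs();print(o["position"],o["ft_force"],o["gripper_width"],o["grip_force"])
ims=[]
for c in["wrist","side"]:
    f=grab_frame(c);ims.append(f["img"])
    for n in["coupon_0_mid","drawer_floor"]:print(c,n,pt(f,n,4))
cv2.imwrite("pics/w4.png",cv2.resize(np.hstack([ims[0],ims[1]]),(800,300)))
```

```text
[ 0.54166703 -0.01814296  0.11617669] [-0.07617071 -0.52480006 -1.03545828] 0.26248425311309265 49.92587685585022
wrist coupon_0_mid [([567, -19, 122], 0.65)]
wrist drawer_floor [([463, 192, 20], 0.97)]
side coupon_0_mid [([561, -18, 117], 0.85), ([672, -73, 176], 0.44)]
side drawer_floor [([466, 198, 23], 0.88)]
```

View pics/w4.png

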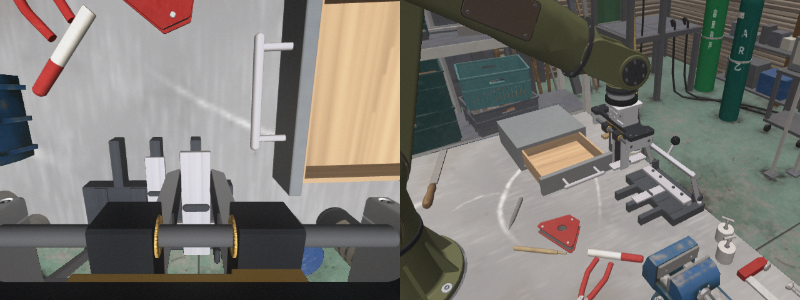

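Coupon is held level, with its centre about 25 mm ahead of the TCP. Carrying it over the drawer.

{"fn": "drive_tool", "kwargs": {"commands": [[1, 20, 40, 0, 0, 0, 0], [1, 40, 85, 0, 0, 0, -0.9], [1, 60, 130, 0, 0, 0, -1.8], [1, 80, 175, 0, 0, 0, -1.8], [1, 95, 210, 0, 0, 0, -1.8], [1, 102, 225, 0, 0, 0, -1.8], [1, 102, 225, 0, 0, 0, -1.8], [1, 102, 225, 30, 0, 0, -1.8], [1, 102, 225, 60, 0, 0, -1.8], [1, 102, 225, 80, 0, 0, -1.8], [1, 102, 225, 86, 0, 0, -1.8], [1, 102, 225, 86, 0, 0, -1.8]]}}

```text
clock: 15.2
position: [0.4372, 0.2063, 0.0239]
orientation: [[-1.0, -0.031, -0.002], [-0.031, 1.0, -0.001], [0.002, -0.001, -1.0]]
ft_force: [-0.8, 1.1, -1.6]
gripper_width: 0.266
grip_force: 49.9
```

{"fn": "drive_tool", "kwargs": {"commands": [[1, 0, 0, 1, 0, 0, 0], [1, 0, 0, 2, 0, 0, 0], [1, 0, 0, 2, 0, 0, 0]]}}

```text
clock: 15.5
position: [0.4375, 0.207, 0.0229]
orientation: [[-1.0, -0.032, 0.001], [-0.032, 1.0, 0.0], [-0.001, 0.0, -1.0]]
ft_force: [-0.0, 0.1, -1.3]
gripper_width: 0.27
grip_force: 49.9
```

{"fn": "drive_tool", "kwargs": {"commands": [[1, 0, 0, 2, 0, 0, 0], [1, 0, 0, 4, 0, 0, 0], [1, 0, 0, 4, 0, 0, 0]]}}

```text
clock: 15.8
position: [0.4379, 0.208, 0.0218]
orientation: [[-0.999, -0.032, 0.002], [-0.032, 0.999, 0.002], [-0.002, 0.002, -1.0]]
ft_force: [-18.9, -0.9, 49.0]
gripper_width: 0.266
grip_force: 75.3
```

{"fn": "drive_tool", "kwargs": {"commands": [[1, 0, 0, -2.5, 0, 0, 0], [1, 0, 0, -3, 0, 0, 0], [0.28, 0, 0, -3, 0, 0, 0], [0.28, 0, 0, -3, 0, 0, 0], [0.28, 0, 0, -3, 0, 0, 0], [0.28, 0, 0, -30, 0, 0, 0], [0.28, 0, 0, -80, 0, 0, 0], [0.1, 0, 0, -120, 0, 0, 0], [0.1, -40, -40, -170, 0, 0, 0], [0.1, -80, -90, -180, 0, 0, 0], [0.1, -120, -140, -180, 0, 0, 1.8], [0.1, -126, -190, -180, 0, 0, 1.8], [0.1, -126, -240, -180, 0, 0, 1.8], [0.1, -126, -270, -180, 0, 0, 1.8], [0.1, -126, -276, -180, 0, 0, 1.8], [0.1, -126, -276, -180, 0, 0, 1.8]], "squeeze": 50}}

```text
clock: 17.4
position: [0.572, -0.0684, 0.1979]
orientation: [[-1.0, 0.004, -0.001], [0.004, 1.0, -0.0], [0.001, -0.0, -1.0]]
ft_force: [-0.5, 0.2, -0.1]
gripper_width: 0.45
grip_force: 0.0
```

Run:
```python
from h import *
o=get_obs();print(o["position"],o["orientation"][0],o["ft_force"],o["gripper_width"])
ims=[]
for c in["wrist","top"]:
    f=grab_frame(c);ims.append(f["img"])
    for n in["coupon_0_mid","drawer_floor","fixture_front","keeper"]:print(c,n,pt(f,n,4))
cv2.imwrite("pics/w5.png",cv2.resize(np.hstack([ims[0],ims[1][100:400,100:500].repeat(2,0).repeat(2,1)[:480,:640]]),(800,300)))
```

```text
[ 0.57200376 -0.06835602  0.19790104] [-9.99992428e-01  3.85788231e-03 -5.11364763e-04] [-0.47006912  0.17579323 -0.05287406] 0.4499030639796504
wrist coupon_0_mid [([465, 204, 24], 0.87), ([598, -68, 2], 0.45)]
wrist drawer_floor []
wrist fixture_front [([527, -75, 26], 0.58)]
wrist keeper [([650, -74, 42], 0.61), ([677, 120, 0], 0.57)]
top coupon_0_mid [([461, 206, 27], 0.78)]
top drawer_floor [([465, 193, 27], 0.76), ([672, 118, 3], 0.21)]
top fixture_front []
top keeper [([652, -71, 43], 0.88)]
```

View pics/w5.png

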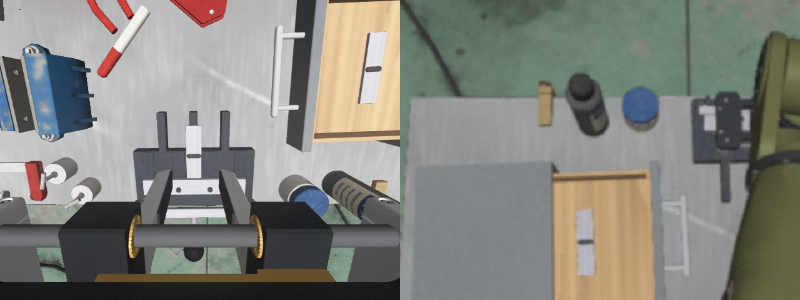

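The first coupon lies flat in the drawer. The middle coupon is undisturbed in its lane, so I'll take that one next.

{"fn": "drive_tool", "kwargs": {"commands": [[0.1, -4, -3.6, 50, 0, 0, 0], [0.1, -4, -3.6, 100, 0, 0, 0], [0.1, -4, -3.6, 145, 0, 0, 0], [0.1, -4, -3.6, 165, 0, 0, 0], [0.1, -4, -3.6, 176, 0, 0, 0], [0.1, -4, -3.6, 176, 0, 0, 0], [1, -4, -3.6, 176, 0, 0, 0], [1, -4, -3.6, 176, 0, 0, 0], [1, -4, -3.6, 176, 0, 0, 0], [1, -4, -3.6, 176, 0, 0, 0], [1, -4, -3.6, 176, 0, 0, 0]], "squeeze": 50}}

```text
clock: 19.0
position: [0.5767, -0.0687, 0.024]
orientation: [[-1.0, -0.0, 0.002], [-0.0, 1.0, -0.001], [-0.002, -0.001, -1.0]]
ft_force: [-1.8, -0.4, 6.8]
gripper_width: 0.263
grip_force: 49.8
```

{"fn": "drive_tool", "kwargs": {"commands": [[1, 3, 0, -1, 0, 0, 0], [1, 12, 0, -1, 0, 0, 0], [1, 24, 0, -1, 0, 0, 0], [1, 36, 0, -1, 0, 0, 0], [1, 36, 0, -1, 0, 0, 0], [1, 36, 0, -15, 0, 0, 0], [1, 36, 0, -50, 0, 0, 0], [1, 36, 0, -90, 0, 0, 0], [1, 36, 0, -90, 0, 0, 0]]}}

```text
clock: 19.9
position: [0.5423, -0.0689, 0.1182]
orientation: [[-1.0, -0.0, 0.008], [-0.0, 1.0, -0.002], [-0.008, -0.002, -1.0]]
ft_force: [0.2, 0.3, -1.5]
gripper_width: 0.268
grip_force: 49.8
```

Run:
```python
from h import *
o=get_obs();print(o["position"],o["ft_force"],o["gripper_width"],o["grip_force"])
for c in["wrist","side"]:
    f=grab_frame(c)
    for n in["coupon_0_mid","drawer_floor"]:print(c,n,pt(f,n,4))
```

```text
[ 0.54231282 -0.06886484  0.1182329 ] [ 0.17627584  0.33624932 -1.5103569 ] 0.2683177046037743 49.80736970901489
wrist coupon_0_mid []
wrist drawer_floor []
side coupon_0_mid [([463, 209, 26], 0.66)]
side drawer_floor [([470, 195, 25], 0.9)]
```

{"fn": "drive_tool", "kwargs": {"commands": [[1, 20, 40, 0, 0, 0, 0], [1, 40, 85, 0, 0, 0, -0.9], [1, 60, 130, 0, 0, 0, -1.8], [1, 80, 175, 0, 0, 0, -1.8], [1, 96, 210, 0, 0, 0, -1.8], [1, 103, 224, 0, 0, 0, -1.8], [1, 103, 224, 0, 0, 0, -1.8], [1, 103, 224, 30, 0, 0, -1.8], [1, 103, 224, 60, 0, 0, -1.8], [1, 103, 224, 77, 0, 0, -1.8], [1, 103, 224, 83, 0, 0, -1.8], [1, 103, 224, 83, 0, 0, -1.8]]}}

```text
clock: 21.4
position: [0.4368, 0.1548, 0.0289]
orientation: [[-1.0, -0.031, -0.002], [-0.031, 1.0, -0.0], [0.002, -0.0, -1.0]]
ft_force: [-0.3, 0.5, -0.8]
gripper_width: 0.267
grip_force: 49.8
```

Run:
```python
from h import *
o=get_obs();print(o["position"],o["ft_force"],o["gripper_width"])
f=grab_frame("wrist");cv2.imwrite("pics/w6.png",f["img"])
print(pt(f,"coupon_0_mid",4))
```

```text
[0.43683868 0.15481548 0.02886704] [-0.28497144  0.49940046 -0.75563611] 0.26673669373498804
[([461, 204, 28], 0.72)]
```

View pics/w6.png

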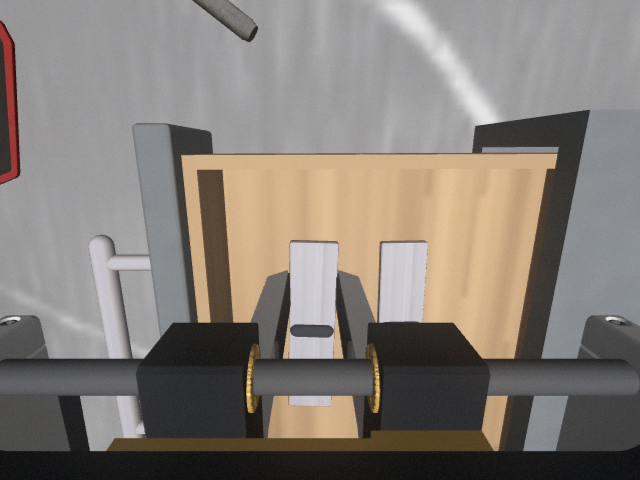

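Coupon B is held at (313,320), parallel to A at (403,285), with space between them. Lowering and releasing.

{"fn": "drive_tool", "kwargs": {"commands": [[1, 0, 0, 1.5, 0, 0, 0], [1, 0, 0, 3, 0, 0, 0], [1, 0, 0, 4, 0, 0, 0], [1, 0, 0, 4, 0, 0, 0]]}}

```text
clock: 21.9
position: [0.4369, 0.1555, 0.0255]
orientation: [[-0.999, -0.032, 0.0], [-0.032, 0.999, 0.0], [-0.0, 0.0, -1.0]]
ft_force: [-0.1, 0.3, -0.9]
gripper_width: 0.269
grip_force: 49.8
```

{"fn": "drive_tool", "kwargs": {"commands": [[0.28, 0, 0, 0, 0, 0, 0], [0.28, 0, 0, 0, 0, 0, 0], [0.28, 0, 0, 0, 0, 0, 0], [0.28, 0, 0, -30, 0, 0, 0], [0.28, 0, 0, -80, 0, 0, 0], [0.26, 0, 0, -110, 0, 0, 0], [0.26, -20, -50, -110, 0, 0, 0], [0.26, -31, -95, -110, 0, 0, 0], [0.26, -31, -105, -110, 0, 0, 0], [0.26, -31, -105, -110, 0, 0, 0]]}}

```text
clock: 22.9
position: [0.4712, 0.0504, 0.1354]
orientation: [[-1.0, -0.029, -0.0], [-0.029, 1.0, 0.0], [0.0, 0.0, -1.0]]
ft_force: [0.6, -0.2, -1.2]
gripper_width: 0.371
grip_force: 0.0
```

Run:
```python
from h import *
o=get_obs();print(o["position"],o["ft_force"],o["gripper_width"])
ims=[]
for c in["wrist","top","side"]:
    f=grab_frame(c);ims.append(f["img"])
    for n in["coupon_0_mid","cabinet_drawer0_handle","drawer_floor"]:print(c,n,pt(f,n,4))
cv2.imwrite("pics/w7.png",cv2.resize(np.hstack([ims[0],ims[2]]),(800,300)))
```

```text
[0.47118084 0.050426   0.13537659] [ 0.61057353 -0.19701391 -1.18162953] 0.37078893400653246
wrist coupon_0_mid [([463, 205, 23], 0.57)]
wrist cabinet_drawer0_handle [([469, 46, 46], 0.77)]
wrist drawer_floor [([460, 190, 22], 0.62)]
top coupon_0_mid [([464, 207, 26], 0.78)]
top cabinet_drawer0_handle [([470, 52, 51], 0.79), ([652, -72, 40], 0.56)]
top drawer_floor [([461, 190, 25], 0.8)]
side coupon_0_mid [([462, 208, 23], 0.83)]
side cabinet_drawer0_handle [([472, 52, 47], 0.77)]
side drawer_floor [([467, 198, 27], 0.92)]
```

View pics/w7.png

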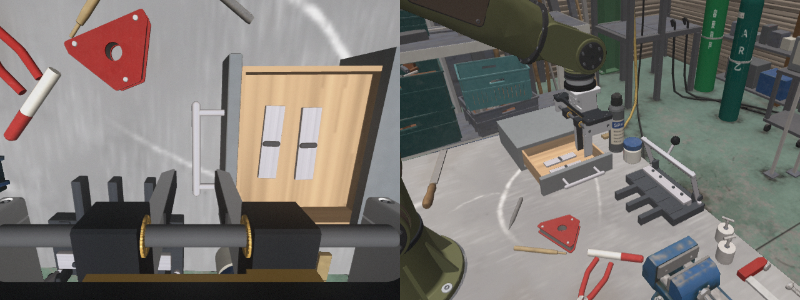

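Both coupons lie flat side by side. Gripping the handle to shut the drawer.

{"fn": "drive_tool", "kwargs": {"commands": [[0.26, 0, 1, 40, 0, 0, 0], [0.26, 0, 1, 75, 0, 0, 0], [0.26, 0, 1, 95, 0, 0, 0], [0.26, 0, 1, 102, 0, 0, 0], [0.26, 0, 1, 102, 0, 0, 0], [1, 0, 1, 102, 0, 0, 0], [1, 0, 1, 102, 0, 0, 0], [1, 0, 1, 102, 0, 0, 0], [1, 0, 1, 102, 0, 0, 0]], "squeeze": 20}}

```text
clock: 24.4
position: [0.4716, 0.0525, 0.0342]
orientation: [[-0.999, -0.032, 0.001], [-0.032, 1.0, -0.0], [-0.001, -0.0, -1.0]]
ft_force: [-0.9, 0.3, 5.8]
gripper_width: 0.111
grip_force: 20.0
```

{"fn": "drive_tool", "kwargs": {"commands": [[1, 0, 3, 0, 0, 0, 0], [1, 0, 9, 0, 0, 0, 0], [1, 0, 18, 0, 0, 0, 0], [1, 0, 29, 0, 0, 0, 0], [1, 0, 40, 0, 0, 0, 0], [1, 0, 51, 0, 0, 0, 0], [1, 0, 62, 0, 0, 0, 0], [1, 0, 73, 0, 0, 0, 0], [1, 0, 84, 0, 0, 0, 0], [1, 0, 95, 0, 0, 0, 0], [1, 0, 106, 0, 0, 0, 0], [1, 0, 117, 0, 0, 0, 0], [1, 0, 127, 0, 0, 0, 0], [1, 0, 135, 0, 0, 0, 0], [1, 0, 141, 0, 0, 0, 0], [1, 0, 144, 0, 0, 0, 0], [1, 0, 146, 0, 0, 0, 0], [1, 0, 147, 0, 0, 0, 0]]}}

```text
clock: 26.2
position: [0.4666, 0.1998, 0.0341]
orientation: [[-0.999, -0.032, 0.0], [-0.032, 0.999, 0.0], [-0.0, 0.0, -1.0]]
ft_force: [-4.0, -2.5, 7.7]
gripper_width: 0.108
grip_force: 20.0
```

{"fn": "drive_tool", "kwargs": {"commands": [[1, 0, 2, 0, 0, 0, 0], [1, 0, 4, 0, 0, 0, 0], [1, 0, 4, 0, 0, 0, 0]]}}

```text
clock: 26.5
position: [0.4665, 0.201, 0.034]
orientation: [[-0.999, -0.032, -0.0], [-0.032, 0.999, -0.005], [0.001, -0.005, -1.0]]
ft_force: [-2.0, -24.5, 13.1]
gripper_width: 0.11
grip_force: 20.0
```

{"fn": "drive_tool", "kwargs": {"commands": [[0.26, 0, -3, 0, 0, 0, 0], [0.26, 0, -3, 0, 0, 0, 0], [0.26, 0, -3, 0, 0, 0, 0], [0.26, 0, -3, -50, 0, 0, 0], [0.26, 0, -3, -100, 0, 0, 0], [-0.2, 0, -3, -150, 0, 0, 0], [-0.2, -10, -20, -195, 0, 0, 0], [-0.2, -30, -60, -201, 0, 0, 1.8], [-0.2, -60, -100, -201, 0, 0, 1.8], [-0.2, -90, -140, -201, 0, 0, 1.8], [-0.2, -130, -180, -201, 0, 0, 1.8], [-0.2, -160, -220, -201, 0, 0, 1.8], [-0.2, -160, -260, -201, 0, 0, 1.8], [-0.2, -160, -281, -201, 0, 0, 1.8], [-0.2, -160, -281, -201, 0, 0, 1.8]]}}

```text
clock: 28.0
position: [0.6352, -0.0748, 0.2337]
orientation: [[-1.0, 0.003, -0.001], [0.003, 1.0, 0.0], [0.001, 0.0, -1.0]]
ft_force: [-0.6, 0.5, 0.1]
gripper_width: 0.6
grip_force: 0.0
```

Run:
```python
from h import *
o=get_obs();print(o["position"],o["ft_force"],o["gripper_width"])
ims=[]
for c in["wrist","top","side"]:
    f=grab_frame(c);ims.append(f["img"])
    for n in["bar_knob","cabinet_drawer0_handle"]:print(c,n,pt(f,n,4))
cv2.imwrite("pics/w8.png",cv2.resize(np.hstack([ims[0],ims[2]]),(800,300)))
```

```text
[ 0.63517454 -0.07476486  0.23373461] [-0.63082005  0.52191761  0.12763739] 0.5999271345837957
wrist bar_knob [([673, -75, 174], 0.68), ([654, -76, 43], 0.6)]
wrist cabinet_drawer0_handle [([463, 198, 48], 0.67)]
top bar_knob []
top cabinet_drawer0_handle [([600, -77, -5], 0.53)]
side bar_knob [([673, -72, 174], 0.9)]
side cabinet_drawer0_handle [([466, 199, 46], 0.92)]
```

View pics/w8.png

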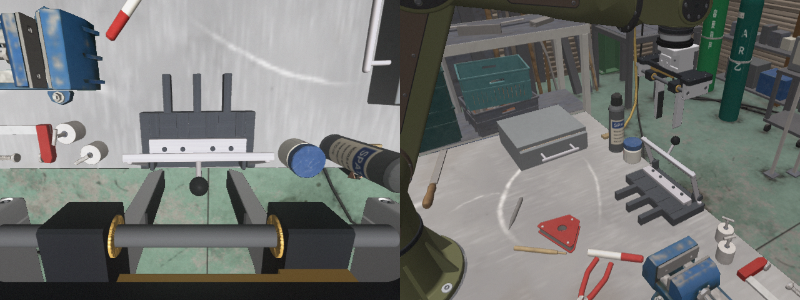

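Drawer is shut (handle at y≈199) and the knob is at (674,-73,174). Gripping it.

{"fn": "drive_tool", "kwargs": {"commands": [[-0.2, -20, 1.5, 20, 0, 0, 0], [-0.2, -39, 1.5, 40, 0, 0, 0], [-0.2, -39, 1.5, 65, 0, 0, 0], [-0.2, -39, 1.5, 77, 0, 0, 0], [-0.2, -39, 1.5, 77, 0, 0, 0], [1, -39, 1.5, 77, 0, 0, 0], [1, -39, 1.5, 77, 0, 0, 0], [1, -39, 1.5, 77, 0, 0, 0], [1, -39, 1.5, 77, 0, 0, 0], [1, -39, 1.5, 77, 0, 0, 0]], "squeeze": 25}}

```text
clock: 29.45
position: [0.6743, -0.0709, 0.158]
orientation: [[-1.0, -0.0, 0.001], [-0.0, 1.0, -0.0], [-0.001, -0.0, -1.0]]
ft_force: [-0.7, 0.2, 2.2]
gripper_width: 0.242
grip_force: 25.0
```

{"fn": "drive_tool", "kwargs": {"commands": [[1, 11.7, 0, 1.5, 0, 0, 0], [1, 22.4, 0, 3.9, 0, 0, 0], [1, 32.8, 0, 7.1, 0, 0, 0], [1, 42.8, 0, 11.3, 0, 0, 0], [1, 52.5, 0, 16.3, 0, 0, 0], [1, 61.7, 0, 22.2, 0, 0, 0], [1, 70.3, 0, 28.8, 0, 0, 0], [1, 78.4, 0, 36.2, 0, 0, 0], [1, 85.8, 0, 44.3, 0, 0, 0], [1, 92.4, 0, 52.9, 0, 0, 0], [1, 98.3, 0, 62.1, 0, 0, 0], [1, 103.3, 0, 71.8, 0, 0, 0], [1, 107.5, 0, 81.8, 0, 0, 0], [1, 110.2, 0, 90, 0, 0, 0], [1, 112.3, 0, 98, 0, 0, 0], [1, 112.3, 0, 98, 0, 0, 0]]}}

```text
clock: 31.05
position: [0.5615, -0.0718, 0.0587]
orientation: [[-1.0, 0.0, -0.001], [0.0, 1.0, -0.001], [0.001, -0.001, -1.0]]
ft_force: [-0.4, -8.4, -3.8]
gripper_width: 0.235
grip_force: 25.0
```

{"fn": "drive_tool", "kwargs": {"commands": [[1, 0, 0, 2, 0, 0, 0], [1, 0, 0, 4, 0, 0, 0], [1, 0, 0, 4, 0, 0, 0]]}}

```text
clock: 31.35
position: [0.5627, -0.0718, 0.0575]
orientation: [[-1.0, -0.0, 0.003], [-0.0, 1.0, -0.002], [-0.003, -0.002, -1.0]]
ft_force: [-6.7, -5.4, 19.8]
gripper_width: 0.24
grip_force: 25.0
```

{"fn": "drive_tool", "kwargs": {"commands": [[-0.2, 0, 0, 0, 0, 0, 0], [-0.2, 0, 0, 0, 0, 0, 0], [-0.2, 0, 0, 0, 0, 0, 0], [-0.2, 0, 0, -40, 0, 0, 0], [-0.2, 0, 0, -90, 0, 0, 0], [-0.2, 40, 0, -140, 0, 0, 0], [-0.2, 80, 0, -180, 0, 0, 0], [-0.2, 110, 0, -200, 0, 0, 0], [-0.2, 110, 0, -200, 0, 0, 0]]}}

```text
clock: 32.25
position: [0.4504, -0.0709, 0.2593]
orientation: [[-1.0, -0.0, 0.006], [-0.0, 1.0, -0.001], [-0.006, -0.001, -1.0]]
ft_force: [0.8, 0.4, -0.6]
gripper_width: 0.598
grip_force: 0.0
```

Run:
```python
from h import *
o=get_obs();print(o["position"],o["ft_force"],o["gripper_width"])
ims=[]
for c in["wrist","top","side"]:
    f=grab_frame(c);ims.append(f["img"])
    for n in["bar_knob","cabinet_drawer0_handle","paint_marker","paste_jar","spray_can"]:print(c,n,pt(f,n,2))
cv2.imwrite("pics/w9.png",cv2.resize(np.hstack([ims[0],ims[2]]),(800,300)))
```

```text
[ 0.45039035 -0.07085214  0.25934625] [ 0.81534677  0.37711839 -0.57297763] 0.5980005215230819
wrist bar_knob [([565, -77, 74], 0.71), ([597, -72, -1], 0.68)]
wrist cabinet_drawer0_handle [([464, 194, 47], 0.95)]
wrist paint_marker [([420, -190, 1], 0.94), ([529, -74, 26], 0.53)]
wrist paste_jar [([461, 198, 47], 0.5)]
wrist spray_can []
top bar_knob [([562, -70, 73], 0.85), ([600, -80, -2], 0.66)]
top cabinet_drawer0_handle [([463, 202, 51], 0.79)]
top paint_marker [([417, -183, 2], 0.73), ([601, -76, -1], 0.7)]
top paste_jar [([671, 119, 2], 0.67)]
top spray_can [([667, 199, -6], 0.62)]
side bar_knob [([562, -74, 77], 0.87)]
side cabinet_drawer0_handle [([468, 198, 45], 0.73), ([684, -66, 47], 0.44)]
side paint_marker [([419, -183, 1], 0.77), ([662, 198, 0], 0.37)]
side paste_jar [([674, 120, 2], 0.92)]
side spray_can [([663, 203, 0], 0.7)]
```

View pics/w9.png

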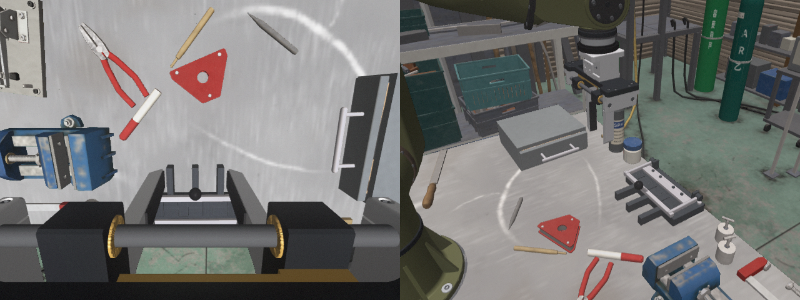

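The bar is down with the knob at z≈74 mm, the drawer is shut, the bystanders are where they were, and the arm touches nothing.

```bash
python3 -c "
from rig import *
print(sign_off())"
```

```text
the job is handed in; nothing more can be done
None
```

Job handed in at about 32 s: both coupons lay flat side by side in the drawer when last seen before closing, the drawer is shut, the clamp bar is down and the other things are unmoved; the verdict itself was not shown.

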